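# Soft-foot check of a dish-pouring plate

## Task

Petri dishes are setting on the white levelling plate, but one of its four corners rocks because the rubber foot under it has gone soft. Press down on the bare plate corners with the fingertips until you find the one that gives, then press that corner's orange-tipped shim tab down flat, so that it packs the soft foot and the plate sits level and firm. Leave the other three tabs standing up, grasp nothing, and do not lift or slide the plate or disturb the dishes and the things round it.

Things in the scene. Friction and masses are not known exactly. Their poses are not given: they have to be found in the camera images.
- base: blue painted steel slab, 226 x 286 x 8 mm, fixed to the worktop; origin at the centre of its underside, on the worktop; its x axis points from the front edge (robot side) to the rear, y to the left, z up. Four black rubber feet stand on it under the plate corners, all alike to see; one, under any corner, is soft
- plate: white plastic plate, 200 (x) x 260 (y) x 10 mm, 0.8 kg, loose on the feet, centred over the base; origin at the centre of its underside (32 mm above the worktop; top at 42 mm), axes as the base's. A corner over a good foot does not give; over the soft foot it sinks from about 3 to 4 N on, is 5 mm down against a stop at 5 N, and comes back up
- corner_front_left (a point): the bare top of the plate at its front left corner, where to press: over the outer half of that corner's foot, 24 mm in from the front or rear edge and 14 mm in from the side edge; fixed to the plate, 20 mm outward of that corner's shim hinge
- corner_front_right (a point): the bare top of the plate at its front right corner, where to press: over the outer half of that corner's foot, 24 mm in from the front or rear edge and 14 mm in from the side edge; fixed to the plate, 20 mm outward of that corner's shim hinge
- corner_rear_left (a point): the bare top of the plate at its rear left corner, where to press: over the outer half of that corner's foot, 24 mm in from the front or rear edge and 14 mm in from the side edge; fixed to the plate, 20 mm outward of that corner's shim hinge
- corner_rear_right (a point): the bare top of the plate at its rear right corner, where to press: over the outer half of that corner's foot, 24 mm in from the front or rear edge and 14 mm in from the side edge; fixed to the plate, 20 mm outward of that corner's shim hinge
- shim_front_left (a joint): front left flip-down shim, hinged on the plate: 0 = tab up 40 degrees, 0.70 rad = flat on the plate. The stiff hinge (0.12 N m) holds it where it is left; 4 to 8 N near the end of the tab press it down. Flat, its heel stands 5 mm below the plate on the foot: it takes up a soft foot's give, but over a good foot it binds or lifts the corner
- tab_front_left (a point): upper face of the front left tab (22 mm wide steel leaf, orange end), 36 mm from its hinge, 14 mm short of its end; moves with it. The hinge runs along the plate's x, 76 mm (x) and 96 mm (y) from the plate's centre, 46 mm above the worktop; the tab points inward along y. Point when up: 27 mm inward of the hinge, 70 mm above the worktop; flat: 36 and 47 mm
- shim_front_right (a joint): front right flip-down shim, hinged on the plate: 0 = tab up 40 degrees, 0.70 rad = flat on the plate. The stiff hinge (0.12 N m) holds it where it is left; 4 to 8 N near the end of the tab press it down. Flat, its heel stands 5 mm below the plate on the foot: it takes up a soft foot's give, but over a good foot it binds or lifts the corner
- tab_front_right (a point): upper face of the front right tab (22 mm wide steel leaf, orange end), 36 mm from its hinge, 14 mm short of its end; moves with it. The hinge runs along the plate's x, 76 mm (x) and 96 mm (y) from the plate's centre, 46 mm above the worktop; the tab points inward along y. Point when up: 27 mm inward of the hinge, 70 mm above the worktop; flat: 36 and 47 mm
- shim_rear_left (a joint): rear left flip-down shim, hinged on the plate: 0 = tab up 40 degrees, 0.70 rad = flat on the plate. The stiff hinge (0.12 N m) holds it where it is left; 4 to 8 N near the end of the tab press it down. Flat, its heel stands 5 mm below the plate on the foot: it takes up a soft foot's give, but over a good foot it binds or lifts the corner
- tab_rear_left (a point): upper face of the rear left tab (22 mm wide steel leaf, orange end), 36 mm from its hinge, 14 mm short of its end; moves with it. The hinge runs along the plate's x, 76 mm (x) and 96 mm (y) from the plate's centre, 46 mm above the worktop; the tab points inward along y. Point when up: 27 mm inward of the hinge, 70 mm above the worktop; flat: 36 and 47 mm
- shim_rear_right (a joint): rear right flip-down shim, hinged on the plate: 0 = tab up 40 degrees, 0.70 rad = flat on the plate. The stiff hinge (0.12 N m) holds it where it is left; 4 to 8 N near the end of the tab press it down. Flat, its heel stands 5 mm below the plate on the foot: it takes up a soft foot's give, but over a good foot it binds or lifts the corner
- tab_rear_right (a point): upper face of the rear right tab (22 mm wide steel leaf, orange end), 36 mm from its hinge, 14 mm short of its end; moves with it. The hinge runs along the plate's x, 76 mm (x) and 96 mm (y) from the plate's centre, 46 mm above the worktop; the tab points inward along y. Point when up: 27 mm inward of the hinge, 70 mm above the worktop; flat: 36 and 47 mm
- dish_1: covered petri dish, 63 mm across, 15 mm high, standing loose on the left middle of the plate; origin at the centre of its underside
- dish_2: covered petri dish, 63 mm across, 15 mm high, standing loose on the right middle of the plate; origin at the centre of its underside
- tape: small blue roll of tape lying flat, 52 mm across, 14 mm high, loose on the worktop right of the plate; origin at the centre of its underside
- timer: white timer lying on its back, 66 x 66 x 18 mm, loose on the worktop right of the plate; origin at the centre of its underside
- bottle: small bottle with a blue cap, 46 mm across, 86 mm high, loose on the worktop right of the plate; origin at the centre of its underside
- flask: small conical flask, 63 mm across, 109 mm high, loose on the worktop right of the plate; origin at the centre of its underside
- marker: marker pen, 140 mm long, 18 mm high, lying loose on the worktop left of the plate; origin at the centre of its underside

How it is judged:
By the outcome, as a careful person would: the job done as asked, in the order asked, and still so for the second after the job is handed in, with the robot touching nothing.
It also fails if it takes over 58 s, if anything falls off the work surface, if the arm or the gripper's body presses on something with over 40 N, if the wrist force passes 120 N, or if a joint passes its speed limit or range.

## Robot

A 6-joint arm with a two-finger parallel gripper is mounted at the origin on a cart in front of the work surface, level with it; the furniture and walls round the work are solid. World frame = base frame: x ahead of the robot, y to its left, z up, the work surface at z = 0. Lengths are in m, angles in rad, forces in N, time in s.
With the tool pointing down it reaches from about 0.325 to 1 m from the base axis. Payload 5.1 kg.
Tool frame: the origin (TCP) lies midway between the tips of the shut fingers; the grasp point (between the pads) lies 19 mm behind it; x points along the fingers, z is the direction in which the jaws open and shut, and the axes are right-handed (so a half turn about x gives the same grasp; the last joint's range is limited). The gripper opens to 85 mm and grips with 20 to 120 N. Pads are 22 mm wide; open, the fingers measure 114 mm over their backs; the gripper's body (76 mm by 85 mm) begins 54 mm behind the grasp point. The pads swing forward as they close: fully open they stand 13 mm farther back than shut.
Start: joints at [-1.317, 0.124, 1.65, -0, 1.367, -0.083], TCP at [0.215, -0.613, 0.231] pointing down, gripper open.
Joint ranges: [-2.61, 2.61], [-1.02, 2.33], [0.03, 2.71], [-1.35, 4.49], [0.32, 2.68], [-2.91, 2.91]. Speed limits (rad/s): [2.57, 2.57, 3.14, 3.14, 3.14, 3.14].

## Interface

Orientations are given as a unit quaternion [x, y, z, w].
In Python, from cell import ctrl gives the robot as it stands.
- The arm moves only by the shell command python3 -m inch 'ROWS' [OPENING] [FORCE]. ROWS is a JSON object of lists of equal length, an entry for each row: "translation": the shift along the tool's x, y, z in m, a list of three; "angular": the turn, a rotation vector about the tool's x, y, z in degrees, a list of three. In form: {"translation": [[tx, ty, tz], ...], "angular": [[wx, wy, wz], ...]}. A call has exactly 10 rows; each row shifts and turns the commanded pose from where the row before left it, along the tool's axes as they then stand; what a row does not reach is not made up. A row lasts 1/8 s, in which the tool goes at most 62.5 mm and 10.7 degrees, less where a joint would pass 70% of its speed; a pose out of reach is approached as far as the arm can. A call is refused whole if a number of a shift passes 0.0625 or a number of a turn 10.7, either way. A call with a gripper value outside its range is refused whole. OPENING is the opening, from 0 (shut) to 1 (fully open), set as the call begins (- or left out, the last holds). The fingers move at their own pace and stop on an object; FORCE is the grip in N (left out, the last holds). Time passes only in rows, so rows that do not move let the fingers close, or fill a call up. It gives the time, the measured TCP pose, the force and the opening at its end, in the units of the state.
- ctrl.observe(): the state, without advancing time (a new reading comes with each control period).
- ctrl.read_camera(name): name is "side" or "top" or "wrist"; returns a dict with "frame" (400x640x3 uint8, red, green, blue), "fx", "fy", "cx", "cy" (pixels), "R" (3x3) and "t" (3): a world point X has camera coordinates R X + t; the wrist camera has in their place "T_tool_cam" (4x4, takes a point from camera to tool coordinates, whose origin is the TCP and whose axes are the tool frame's). Camera axes: x right, y down, z forward; pixel columns grow to the right and rows downward; lengths in m; the calibration is good to about 2 mm. A picture is of the moment at which its call begins: read the wrist's pose just before it. There is no depth.
- ctrl.job_done(): hands the job in, once; it reports no verdict.
Trained networks look in a picture, given as the dict that the camera call returned (one of the last four; its "shot" number tells which), for a name from the list of things; names that differ only in an ending like _2 or _b are one class to them, and where a whole thing is asked for, a point or a joint stands for the part that bears it (a point fixed in the world has none). Each returns a list of dicts, best first, with "p" (0 to 1); they miss things now and then, are a little off and sometimes report something else, mostly with a low value. They report only what shows in the picture. A call takes as long as a camera call.
- ctrl.search_frame(picture, label): "box" ([left, top, right, bottom] in pixels, round what is visible of it).
- ctrl.trace(picture, label): "mask" (400x640 bool, what is visible of it) and "box" ([left, top, right, bottom] in pixels, round what is visible of it).
- ctrl.landmark_of(picture, label): "uv" ([column, row] in pixels: a listed point, or the origin of a listed thing).
The state is a dict: "time_s": time; "q": joint angles; "joint_vel": joint speeds; "joint_efforts": joint torques, N m; "tcp_pos": TCP position; "tool_rot": TCP orientation; "ft_force": force on the tool from outside, world axes, zero at the start; "torque": the same for the moment, N m; "gripper_width": opening from 0.0 (shut) to 1.0 (fully open).
Only numpy, scipy, OpenCV 4.12 (cv2) and the standard library are available. Lean on these libraries where they do the work, as an engineer would, in place of code of your own. Each camera call takes 0.05 s, during which the arm holds its last target.

## Working session

There is one attempt and no reset: what is moved stays moved. The work goes in short steps, Python scripts to look and compute and a shell command to move; the robot and the scene stay as the last step left them, time stands still between calls to the robot, and variables do not carry over. Pictures are saved under pics/ and viewed, and the job is handed in when it is done.

```bash
mkdir -p pics; ls; python3 - <<'E'
from cell import ctrl
import cv2
s=ctrl.observe()
for k,v in s.items(): print(k,v)
for n in("top","side","wrist"):
    p=ctrl.read_camera(n); cv2.imwrite(f"pics/{n}0.png",p["frame"][:,:,::-1])
    print(n,{k:v for k,v in p.items() if k!="frame"})
    for l in ("base","plate","corner_front_left","tab_front_left","tab_rear_right","dish_1"):
        for r in ctrl.landmark_of(p,l)[:4]: print(l,r)
E
```

```text
pics
time_s 0.0
q [-1.31658497e+00  1.24504921e-01  1.65171191e+00  1.56352925e-05
  1.36750833e+00 -8.25848918e-02]
joint_vel [ 0.00023821  0.0002694   0.00111878  0.0005901   0.0004237  -0.00011262]
joint_efforts [ 4.73101136e-04 -4.23611248e+01 -3.65451980e+01  6.13495013e-05
  6.99077878e-03 -9.99049590e-07]
tcp_pos [ 0.21462923 -0.61287537  0.23003074]
tool_rot [ 0.40961588  0.57730133 -0.40863665  0.57615458]
ft_force [ 0.60841144 -0.13358821  0.36526594]
torque [-0.00139054  0.05727598  0.01538627]
gripper_width 1.0027668324532886
top {'fx': 445.9714814316074, 'fy': 445.9714814316074, 'cx': 317.31489138582504, 'cy': 197.80346152600677, 'R': array([[ 0.01499003, -0.9997207 ,  0.01827055],
       [-0.99476661, -0.01675774, -0.10078972],
       [ 0.10106774, -0.01666409, -0.99473998]]), 't': array([-0.08258493,  0.5364569 ,  1.46497077]), 'shot': 1}
plate {'uv': [278.4, 196.4], 'p': 0.85}
corner_front_left {'uv': [435.5, 225.2], 'p': 0.72}
tab_front_left {'uv': [263.0, 222.7], 'p': 0.64}
tab_front_left {'uv': [277.7, 197.5], 'p': 0.6}
tab_rear_right {'uv': [399.1, 159.5], 'p': 0.
[... 640 characters left out ...]
front_left {'uv': [402.1, 130.4], 'p': 0.45}
tab_front_left {'uv': [259.2, 240.9], 'p': 0.4}
tab_rear_right {'uv': [274.5, 197.7], 'p': 0.47}
dish_1 {'uv': [291.6, 220.0], 'p': 0.81}
dish_1 {'uv': [289.9, 244.1], 'p': 0.71}
wrist {'fx': 282.08479991244445, 'fy': 282.08479991244445, 'cx': 317.1316256117012, 'cy': 199.31925086798145, 'T_tool_cam': array([[ 4.06546482e-04, -3.16460744e-01,  9.48605520e-01,
        -1.42506271e-01],
       [-1.71057226e-03, -9.48604431e-01, -3.16459647e-01,
         8.14276885e-02],
       [ 9.99998454e-01, -1.49400273e-03, -9.26980763e-04,
        -1.54783805e-04],
       [ 0.00000000e+00,  0.00000000e+00,  0.00000000e+00,
         1.00000000e+00]]), 'shot': 3}
```

View pics/top0.png

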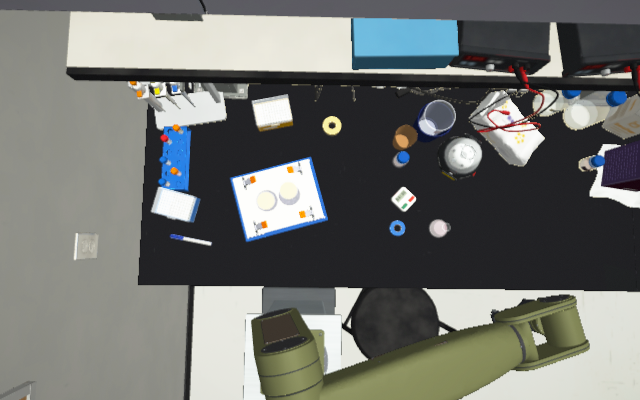

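View pics/side0.png

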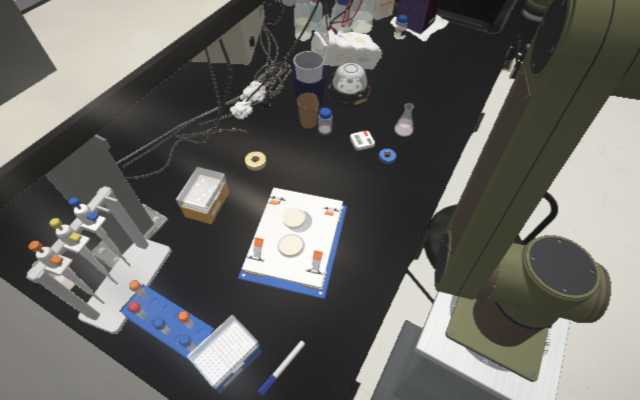

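```bash
cat > h.py <<'E'
import numpy as np,cv2
from cell import ctrl
def proj(p,X):
    X=np.atleast_2d(X); c=X@p["R"].T+p["t"]; return np.c_[p["fx"]*c[:,0]/c[:,2]+p["cx"],p["fy"]*c[:,1]/c[:,2]+p["cy"]]
def back(p,uv,z):
    d=p["R"].T@np.array([(uv[0]-p["cx"])/p["fx"],(uv[1]-p["cy"])/p["fy"],1]); o=-p["R"].T@p["t"]
    return o+d*(z-o[2])/d[2]
def frame(x,y,a):
    c,s=np.cos(a),np.sin(a); R=np.array([[c,-s,0],[s,c,0],[0,0,1]]); return R,np.array([x,y,0])
E
python3 - <<'E'
from h import *
for n in("top","side"):
    p=ctrl.read_camera(n)
    for l in ("plate","base"):
        for r in ctrl.trace(p,l)[:1]:
            m=r["mask"].astype(np.uint8); c=max(cv2.findContours(m,0,2)[0],key=cv2.contourArea)
            q=cv2.approxPolyDP(cv2.convexHull(c),6,True)[:,0]
            print(n,l,r["p"],m.sum(),q.tolist())
            for u in q: print(back(p,u,.042 if l=="plate" else .008).round(4))
    f=p["frame"]; u=proj(p,[[.6,.15,.04]])[0]
    (x0,y0)=(215,145) if n=="top" else (230,170)
    cv2.imwrite(f"pics/{n}_crop.png",cv2.resize(f[y0:y0+110,x0:x0+130] if n=="top" else f[y0:y0+130,x0:x0+130],None,fx=5 if n=="top" else 4.5,fy=5 if n=="top" else 4.5,interpolation=2)[:,:,::-1])
E
```

```text
top plate 0.85 4224 [[308, 159], [323, 215], [248, 236], [233, 178]]
[ 0.6661 -0.0407  0.042 ]
[ 0.4795 -0.0934  0.042 ]
[0.4066 0.1515 0.042 ]
[0.5976 0.207  0.042 ]
top base 0.74 638 [[310, 157], [326, 219], [246, 240], [230, 178]]
[ 0.6797 -0.0472  0.008 ]
[ 0.4683 -0.1048  0.008 ]
[0.3936 0.1624 0.008 ]
[0.6023 0.2231 0.008 ]
side plate 0.87 5699 [[274, 188], [340, 202], [319, 287], [242, 269]]
[ 0.6622 -0.0384  0.042 ]
[ 0.4767 -0.0887  0.042 ]
[0.4046 0.1574 0.042 ]
[0.5923 0.2107 0.042 ]
side base 0.92 1155 [[344, 205], [323, 298], [238, 277]]
[ 0.4715 -0.1073  0.008 ]
[0.389  0.1646 0.008 ]
[0.6021 0.223  0.008 ]
```

View pics/top_crop.png

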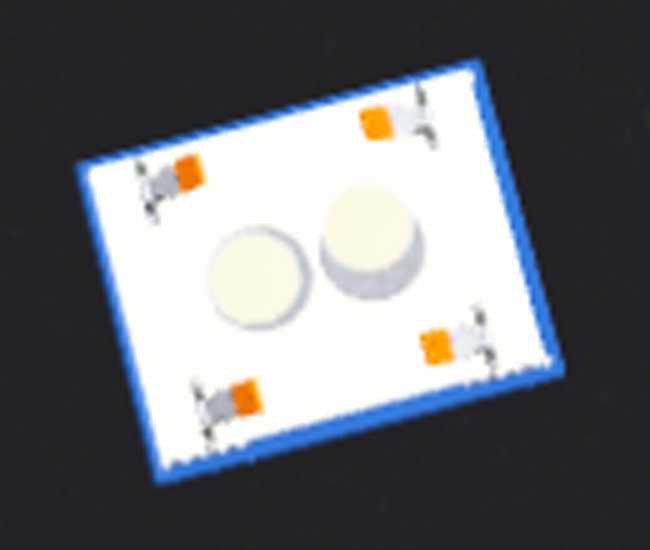

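View pics/side_crop.png

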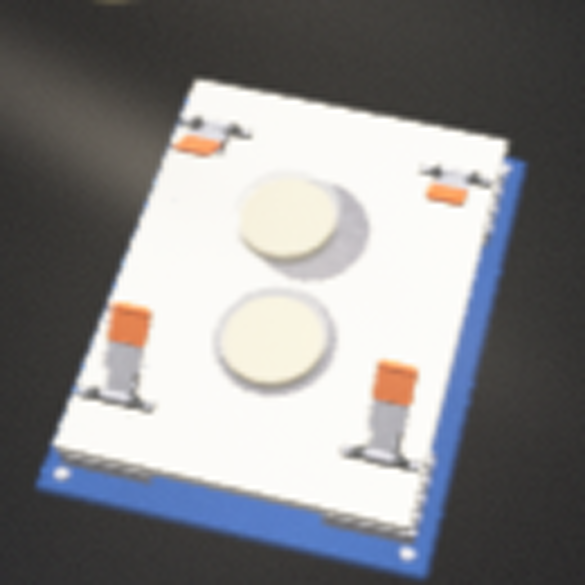

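```bash
cat >> h.py <<'E'
import json
def pl(P):  # plate-> world
    return lambda v: frame(*P)[0]@np.array(v,float)+frame(*P)[1]
E
python3 - <<'E'
from h import *
from scipy.optimize import least_squares
from scipy.spatial.transform import Rotation as Ro
s=np.array
pc=s([[.1,-.13,.042],[-.1,-.13,.042],[-.1,.13,.042],[.1,.13,.042]])
bc=s([[.113,-.143,.008],[-.113,-.143,.008],[-.113,.143,.008],[.113,.143,.008]])
def sub(p,model,kind):
    f=p["frame"].astype(int); 
    m=(f.max(2)>75) if kind=="all" else (f.min(2)>150)
    return m
# direct silhouette fit: mask of (plate U base)
res={}
out=[]
pics={n:ctrl.read_camera(n) for n in("top","side")}
masks={}
for n,p in pics.items():
    hsv=cv2.cvtColor(p["frame"],cv2.COLOR_RGB2HSV)
    r=np.zeros((400,640),np.uint8)
    cv2.fillPoly(r,[ (proj(p,[frame(.536,.058,np.radians(16))[0]@(v*[1.15,1.15,1])+[.536,.058,0] for v in bc])).astype(np.int32)],1)
    m=((hsv[...,2]>110)&(r>0)).astype(np.uint8); masks[n]=m
def render(p,P):
    S=8; r=np.zeros((400,640),float)
    big=np.zeros((400*4,640*4),np.uint8)
    for q in (pc,bc,pc-[0,0,.01],bc-[0,0,.008]): pass
    for A,B in((pc,pc-[0,0,.01]),(bc,bc-[0,0,.008])):
        X=np.r_[A,B]@frame(*P)[0].T+frame(*P)[1]
        u=cv2.convexHull(((proj(p,X)+.5)*4).astype(np.float32))
        cv2.fillPoly(big,[np.round(u*16-8).astype(np.int32)],1,shift=4)
    return cv2.resize(big.astype(np.float32),(640,400),interpolation=cv2.INTER_AREA)
from scipy.optimize import minimize
for names in (("top",),("side",),("top","side")):
    f=lambda v:sum(np.abs(render(pics[n],(v[0],v[1],v[2]))-masks[n]).sum() for n in names)
    r=minimize(f,[.536,.058,.28],method="Nelder-Mead",options=dict(initial_simplex=[[.536,.058,.28],[.542,.058,.28],[.536,.064,.28],[.536,.058,.30]],xatol=1e-4))
    print(names,r.x.round(4),np.degrees(r.x[2]).round(2),r.fun)
P=r.x; json.dump(list(P),open("P.json","w"))
W=pl(P)
o=ctrl.observe(); R=Ro.from_quat(o["tool_rot"]).as_matrix(); print(R.round(3)); print(o["tcp_pos"],o["ft_force"])
for a,sx in(("front",-1),("rear",1)):
    for b,sy in(("left",1),("right",-1)):
        print(a,b,W([sx*.076,sy*.116,.042]).round(4),"tab up",W([sx*.076,sy*.069,.07]).round(4),"flat",W([sx*.076,sy*.06,.047]).round(4))
E
```

```text
('top',) [0.5351 0.0576 0.2795] 16.02 76.625
('side',) [0.5345 0.0553 0.2794] 16.01 111.4375
('top', 'side') [0.5347 0.0556 0.2806] 16.07 232.4375
[[ 0.     0.944  0.33 ]
 [ 0.     0.33  -0.944]
 [-1.     0.     0.   ]]
[ 0.21477782 -0.61347742  0.2313269 ] [-0.58959556  0.10800043  0.10973415]
front left [0.4296 0.146  0.042 ] tab up [0.4426 0.1008 0.07  ] flat [0.4451 0.0922 0.047 ]
front right [ 0.4938 -0.0769  0.042 ] tab up [ 0.4808 -0.0318  0.07  ] flat [ 0.4783 -0.0231  0.047 ]
rear left [0.5756 0.1881 0.042 ] tab up [0.5886 0.1429 0.07  ] flat [0.5911 0.1343 0.047 ]
rear right [ 0.6399 -0.0348  0.042 ] tab up [0.6268 0.0103 0.07  ] flat [0.6244 0.019  0.047 ]
```

```bash
python3 -m inch '{"translation":[[0,0.0441,-0.0415],[0,0.0441,-0.0415],[0,0.0441,-0.0415],[0,0.0441,-0.0415],[0,0.0441,-0.0415],[0,0.0441,-0.0415],[0,0.0441,-0.0415],[0,0.0441,-0.0415],[0,0.0441,-0.0415],[0,0.0441,-0.0415]],"angular":[[0,0,0],[0,0,0],[0,0,0],[0,0,0],[0,0,0],[0,0,0],[0,0,0],[0,0,0],[0,0,0],[0,0,0]]}' 0 20
```

```text
time_s: 2.7
tcp_pos: [0.4946, -0.0742, 0.2318]
tool_rot: [0.409, 0.576, -0.409, 0.577]
ft_force: [0.4, -0.7, -0.5]
gripper_width: -0.001
```

```bash
python3 -m inch '{"translation":[[0.013,0,0],[0.013,0,0],[0.013,0,0],[0.013,0,0],[0.013,0,0],[0.013,0,0],[0.013,0,0],[0.013,0,0],[0.013,0,0],[0,0,0]],"angular":[[-9.63,0,0],[-9.63,0,0],[-9.63,0,0],[-9.63,0,0],[-9.63,0,0],[-9.63,0,0],[-9.63,0,0],[-9.63,0,0],[-9.63,0,0],[0,0,0]]}'; cat > st.py <<'E'
from h import *
import sys
from scipy.spatial.transform import Rotation as Ro
P=(.5347,.0563,.2801)
o=ctrl.observe(); R=Ro.from_quat(o["tool_rot"]).as_matrix()
print("t",o["time_s"],"tcp",np.round(o["tcp_pos"],4),"F",np.round(o["ft_force"],2),"g",round(o["gripper_width"],3)); print("R",R.round(3).tolist())
t=sys.argv[1].split("_"); sx=-1 if t[1]=="front" else 1; sy=1 if t[2]=="left" else -1
y,z=dict(corner=(.116,.042),tabup=(.069,.07),tab=(.06,.047))[t[0]]
d=pl(P)([sx*.076,sy*y,z])-o["tcp_pos"]; print("world d",d.round(4),"tool d",(R.T@d).round(4))
E
python3 st.py corner_front_right; python3 - <<'E'
from h import *
p=ctrl.read_camera("wrist"); cv2.imwrite("pics/w1.png",p["frame"][:,:,::-1])
E
```

```text
time_s: 3.95
tcp_pos: [0.493, -0.0758, 0.1133]
tool_rot: [-0.097, 0.701, 0.098, 0.7]
ft_force: [-0.2, 0.0, -0.1]
gripper_width: -0.002
t 3.95 tcp [ 0.493  -0.0758  0.1133] F [-0.24  0.02 -0.11] g -0.002
R [[-0.002, -0.273, 0.962], [0.001, 0.962, 0.273], [-1.0, 0.001, -0.002]]
world d [ 0.0007 -0.0003 -0.0713] tool d [ 0.0713 -0.0006  0.0007]
```

View pics/w1.png

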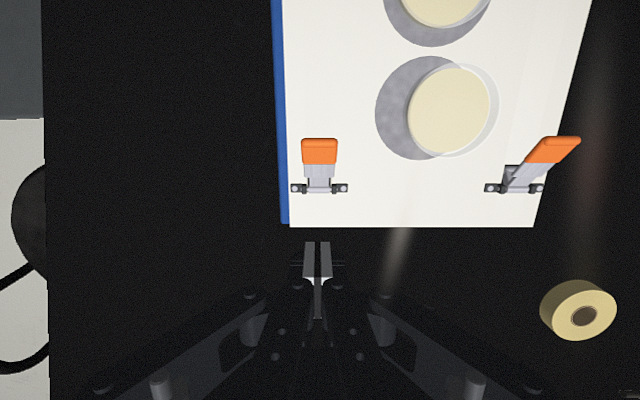

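The wrist view shows the front right tab at about (320,150), in line with the shut fingers at (318,250). I'll check the model against it before pressing.

```bash
python3 - <<'E'
from h import *
from scipy.spatial.transform import Rotation as Ro
o=ctrl.observe(); R=Ro.from_quat(o["tool_rot"]).as_matrix()
p=ctrl.read_camera("wrist"); T=p["T_tool_cam"]; W=pl((.5347,.0563,.2801))
def pj(X):
    c=np.linalg.inv(T)@np.r_[R.T@(X-o["tcp_pos"]),1]; return (c[:2]/c[2]*p["fx"]+[p["cx"],p["cy"]]).round(1)
print("FR plate corner",pj(W([-.1,-.13,.042])),"RR",pj(W([.1,-.13,.042])),"hingeFR",pj(W([-.076,-.096,.046])),"hingeRR",pj(W([.076,-.096,.046])),"tabend",pj(W([-.076,-.058,.078])))
E
python3 -m inch '{"translation":[[0.02,0,0],[0.02,0,0],[0.015,0,0],[0.008,0,0],[0.004,0,0],[0.001,0,0],[0.001,0,0],[0.001,0,0],[0,0,0],[0,0,0]],"angular":[[0,0,0],[0,0,0],[0,0,0],[0,0,0],[0,0,0],[0,0,0],[0,0,0],[0,0,0],[0,0,0],[0,0,0]]}'; python3 st.py corner_front_right
```

```text
FR plate corner [288.6 227.2] RR [530.  225.9] hingeFR [317.3 189.1] hingeRR [512.9 188. ] tabend [316.9 145.3]
time_s: 5.3
tcp_pos: [0.4939, -0.0761, 0.0444]
tool_rot: [-0.098, 0.7, 0.098, 0.7]
ft_force: [-0.6, -0.4, 0.1]
gripper_width: 0.006
t 5.3 tcp [ 0.4939 -0.0761  0.0444] F [-0.6  -0.45  0.06] g 0.006
R [[0.0, -0.275, 0.961], [-0.0, 0.961, 0.275], [-1.0, -0.0, 0.0]]
world d [-0.0002 -0.0001 -0.0024] tool d [ 0.0024 -0.     -0.0002]
```

```bash
python3 -m inch '{"translation":[[0.001,0,0],[0.001,0,0],[0.0005,0,0],[0.0005,0,0],[0.0005,0,0],[0.0005,0,0],[0,0,0],[0,0,0],[0,0,0],[0,0,0]],"angular":[[0,0,0],[0,0,0],[0,0,0],[0,0,0],[0,0,0],[0,0,0],[0,0,0],[0,0,0],[0,0,0],[0,0,0]]}'; python3 st.py corner_front_right
```

```text
time_s: 6.55
tcp_pos: [0.4939, -0.0761, 0.042]
tool_rot: [-0.098, 0.701, 0.098, 0.7]
ft_force: [-6.6, 1.8, 12.6]
gripper_width: -0.003
t 6.55 tcp [ 0.4939 -0.0761  0.042 ] F [-6.58  1.77 12.61] g -0.003
R [[-0.001, -0.275, 0.961], [0.0, 0.961, 0.275], [-1.0, 0.0, -0.001]]
world d [-0.0002 -0.0001  0.    ] tool d [-0.     -0.0001 -0.0002]
```

```bash
python3 -m inch '{"translation":[[-0.01,0,0],[-0.03,0,0],[0,0,0.05],[0,0,0.052],[0,0,0.04],[0,0,0.01],[0.015,0,0],[0.015,0,0],[0.005,0,0],[0,0,0]],"angular":[[0,0,0],[0,0,0],[0,0,0],[0,0,0],[0,0,0],[0,0,0],[0,0,0],[0,0,0],[0,0,0],[0,0,0]]}'; python3 st.py corner_rear_right
```

```text
time_s: 7.8
tcp_pos: [0.6388, -0.0344, 0.0443]
tool_rot: [-0.098, 0.701, 0.098, 0.7]
ft_force: [0.7, -0.4, -0.5]
gripper_width: -0.0
t 7.8 tcp [ 0.6388 -0.0344  0.0443] F [ 0.68 -0.36 -0.51] g -0.0
R [[-0.002, -0.275, 0.962], [0.0, 0.962, 0.275], [-1.0, 0.001, -0.002]]
world d [ 0.001   0.0003 -0.0023] tool d [ 0.0023 -0.      0.0011]
```

```bash
python3 -m inch '{"translation":[[0.001,0,0.001],[0.001,0,0],[0.0005,0,0],[0.0005,0,0],[0.0005,0,0],[0.0005,0,0],[0,0,0],[0,0,0],[0,0,0],[0,0,0]],"angular":[[0,0,0],[0,0,0],[0,0,0],[0,0,0],[0,0,0],[0,0,0],[0,0,0],[0,0,0],[0,0,0],[0,0,0]]}'; python3 st.py corner_rear_right
```

```text
time_s: 9.05
tcp_pos: [0.6411, -0.034, 0.0421]
tool_rot: [-0.098, 0.7, 0.098, 0.7]
ft_force: [-2.8, 0.0, 6.1]
gripper_width: -0.0
t 9.05 tcp [ 0.6411 -0.034   0.0421] F [-2.85  0.04  6.07] g -0.0
R [[0.0, -0.275, 0.961], [-0.0, 0.961, 0.275], [-1.0, -0.0, 0.0]]
world d [-0.0013 -0.0002 -0.0001] tool d [ 0.0001  0.0002 -0.0013]
```

```bash
python3 -m inch '{"translation":[[-0.01,0,0],[-0.055,0,0],[0,0,0],[0,0.05,-0.001],[0,0.06,0],[0,0.06,0],[0,0.05,0],[0,0.012,0],[0,0,0],[0.025,0,0]],"angular":[[0,0,0],[0,0,0],[0,0,0],[0,0,0],[0,0,0],[0,0,0],[0,0,0],[0,0,0],[0,0,0],[0,0,0]]}'; python3 st.py corner_rear_left
```

```text
time_s: 10.3
tcp_pos: [0.5787, 0.188, 0.0835]
tool_rot: [-0.098, 0.698, 0.098, 0.702]
ft_force: [0.8, -0.5, 0.1]
gripper_width: 0.001
t 10.3 tcp [0.5787 0.188  0.0835] F [ 0.82 -0.48  0.1 ] g 0.001
R [[0.006, -0.274, 0.962], [0.001, 0.962, 0.274], [-1.0, -0.001, 0.006]]
world d [-0.003   0.0007 -0.0415] tool d [ 0.0415  0.0016 -0.0029]
```

```bash
python3 -m inch '{"translation":[[0.02,0,-0.001],[0.014,0,0],[0.002,0,0],[0.001,0,0],[0.001,0,0],[0.0005,0,0],[0.0005,0,0],[0,0,0],[0,0,0],[0,0,0]],"angular":[[0,0,0],[0,0,0],[0,0,0],[0,0,0],[0,0,0],[0,0,0],[0,0,0],[0,0,0],[0,0,0],[0,0,0]]}'; python3 st.py corner_rear_left
```

```text
time_s: 11.55
tcp_pos: [0.5752, 0.1885, 0.0423]
tool_rot: [-0.098, 0.7, 0.098, 0.7]
ft_force: [0.6, -0.5, 0.2]
gripper_width: 0.005
t 11.55 tcp [0.5752 0.1885 0.0423] F [ 0.57 -0.49  0.16] g 0.005
R [[0.0, -0.275, 0.961], [-0.0, 0.961, 0.275], [-1.0, -0.0, 0.0]]
world d [ 0.0005  0.0003 -0.0003] tool d [0.0003 0.0001 0.0005]
```

```bash
python3 -m inch '{"translation":[[0.0005,0,0],[0.0005,0,0],[0.0005,0,0],[0.0005,0,0],[0,0,0],[0,0,0],[0,0,0],[0,0,0],[0,0,0],[0,0,0]],"angular":[[0,0,0],[0,0,0],[0,0,0],[0,0,0],[0,0,0],[0,0,0],[0,0,0],[0,0,0],[0,0,0],[0,0,0]]}'; python3 st.py corner_rear_left
```

```text
time_s: 12.8
tcp_pos: [0.5754, 0.1886, 0.0421]
tool_rot: [-0.098, 0.7, 0.098, 0.7]
ft_force: [-4.6, -1.6, 9.5]
gripper_width: -0.001
t 12.8 tcp [0.5754 0.1886 0.0421] F [-4.6  -1.55  9.54] g -0.001
R [[-0.0, -0.275, 0.961], [-0.0, 0.961, 0.275], [-1.0, -0.0, -0.0]]
world d [ 0.0003  0.0002 -0.0001] tool d [0.     0.0001 0.0003]
```

```bash
python3 -m inch '{"translation":[[-0.01,0,0],[-0.03,0,0],[0,0,-0.05],[0,0,-0.052],[0,0,-0.04],[0,0,-0.01],[0,0,0],[0.02,0,0],[0.014,0,0],[0.003,0,0]],"angular":[[0,0,0],[0,0,0],[0,0,0],[0,0,0],[0,0,0],[0,0,0],[0,0,0],[0,0,0],[0,0,0],[0,0,0]]}'; python3 st.py corner_front_left;python3 -m inch '{"translation":[[0.001,0,0],[0.001,0,0],[0.0005,0,0],[0.0005,0,0],[0.0005,0,0],[0.0005,0,0],[0,0,0],[0,0,0],[0,0,0],[0,0,0]],"angular":[[0,0,0],[0,0,0],[0,0,0],[0,0,0],[0,0,0],[0,0,0],[0,0,0],[0,0,0],[0,0,0],[0,0,0]]}'; python3 st.py corner_front_left
```

```text
time_s: 14.05
tcp_pos: [0.4289, 0.1467, 0.0421]
tool_rot: [-0.098, 0.701, 0.098, 0.699]
ft_force: [-0.1, 1.7, 1.0]
gripper_width: -0.0
t 14.05 tcp [0.4289 0.1467 0.0421] F [-0.07  1.72  0.99] g -0.0
R [[-0.002, -0.275, 0.961], [-0.0, 0.961, 0.275], [-1.0, 0.0, -0.002]]
world d [ 0.0007  0.0001 -0.0001] tool d [ 0.0001 -0.0001  0.0007]
time_s: 15.3
tcp_pos: [0.4295, 0.1469, 0.0396]
tool_rot: [-0.098, 0.7, 0.098, 0.701]
ft_force: [0.5, 1.9, 3.7]
gripper_width: -0.001
t 15.3 tcp [0.4295 0.1469 0.0396] F [0.51 1.88 3.74] g -0.001
R [[0.001, -0.275, 0.961], [0.0, 0.961, 0.275], [-1.0, 0.0, 0.001]]
world d [ 0.0001 -0.0001  0.0024] tool d [-0.0024 -0.0001  0.0001]
```

```bash
python3 -m inch '{"translation":[[0.0005,0,0],[0.0005,0,0],[0.0005,0,0],[0.0005,0,0],[0.0005,0,0],[0.0005,0,0],[0,0,0],[0,0,0],[0,0,0],[0,0,0]],"angular":[[0,0,0],[0,0,0],[0,0,0],[0,0,0],[0,0,0],[0,0,0],[0,0,0],[0,0,0],[0,0,0],[0,0,0]]}'; python3 st.py corner_front_left
```

```text
time_s: 16.55
tcp_pos: [0.4295, 0.1469, 0.0375]
tool_rot: [-0.098, 0.7, 0.098, 0.7]
ft_force: [-2.4, 2.9, 11.8]
gripper_width: -0.0
t 16.55 tcp [0.4295 0.1469 0.0375] F [-2.36  2.93 11.81] g -0.0
R [[0.0, -0.275, 0.961], [0.0, 0.961, 0.275], [-1.0, 0.0, 0.0]]
world d [ 0.0001 -0.0002  0.0045] tool d [-0.0045 -0.0002  0.0001]
```

```bash
python3 -m inch '{"translation":[[-0.005,0,0],[-0.01,0,0],[-0.03,0,0],[-0.03,0,0],[0,0,0],[0,-0.025,0],[0,-0.025,0],[0,0,0],[0.018,0,0],[0,0,0]],"angular":[[0,0,0],[0,0,0],[0,0,0],[0,0,0],[0,0,0],[0,0,0],[0,0,0],[0,0,0],[0,0,0],[0,0,0]]}'; python3 st.py tab_front_left; python3 - <<'E'
from h import *
p=ctrl.read_camera("wrist"); cv2.imwrite("pics/w2.png",p["frame"][:,:,::-1])
E
```

```text
time_s: 17.8
tcp_pos: [0.4404, 0.0989, 0.0903]
tool_rot: [-0.098, 0.702, 0.099, 0.698]
ft_force: [-1.3, 0.1, -0.1]
gripper_width: -0.003
t 17.8 tcp [0.4404 0.0989 0.0903] F [-1.27  0.13 -0.14] g -0.003
R [[-0.006, -0.276, 0.961], [-0.0, 0.961, 0.276], [-1.0, 0.001, -0.006]]
world d [ 0.0047 -0.006  -0.0433] tool d [ 0.0433 -0.0071  0.0031]
```

View pics/w2.png

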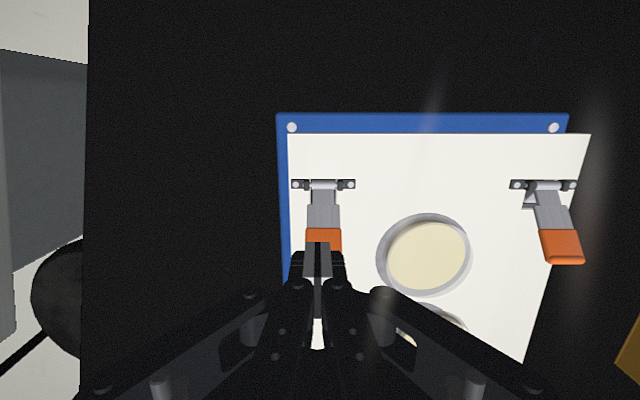

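Fingers stand over the front left tab's orange end, at (320,240), about 3 mm off sideways. I'll press now.

```bash
python3 -m inch '{"translation":[[0.004,0,0.002],[0.004,0,0],[0.003,-0.001,0],[0.003,-0.001,0],[0.003,-0.001,0],[0.003,-0.001,0],[0.003,-0.001,0],[0.003,-0.001,0],[0.003,-0.001,0],[0,0,0]],"angular":[[0,0,0],[0,0,0],[0,0,0],[0,0,0],[0,0,0],[0,0,0],[0,0,0],[0,0,0],[0,0,0],[0,0,0]]}'; python3 st.py tab_front_left
```

```text
time_s: 19.1
tcp_pos: [0.4469, 0.0929, 0.0642]
tool_rot: [-0.098, 0.7, 0.098, 0.7]
ft_force: [0.5, 0.9, 2.5]
gripper_width: -0.0
t 19.1 tcp [0.4469 0.0929 0.0642] F [0.5  0.89 2.46] g -0.0
R [[0.0, -0.275, 0.962], [0.001, 0.962, 0.275], [-1.0, 0.001, 0.001]]
world d [-0.0018  0.0001 -0.0172] tool d [ 0.0172  0.0006 -0.0017]
```

```bash
python3 -m inch '{"translation":[[0.003,0,-0.001],[0.003,0,0],[0.003,0,0],[0.002,0,0],[0.002,0,0],[0.002,0,0],[0.001,0,0],[0.001,0,0],[0,0,0],[0,0,0]],"angular":[[0,0,0],[0,0,0],[0,0,0],[0,0,0],[0,0,0],[0,0,0],[0,0,0],[0,0,0],[0,0,0],[0,0,0]]}'; python3 st.py tab_front_left
```

```text
time_s: 20.35
tcp_pos: [0.4456, 0.0922, 0.0471]
tool_rot: [-0.098, 0.7, 0.098, 0.7]
ft_force: [-1.1, -1.4, 0.9]
gripper_width: -0.002
t 20.35 tcp [0.4456 0.0922 0.0471] F [-1.14 -1.42  0.93] g -0.002
R [[-0.0, -0.275, 0.961], [0.0, 0.961, 0.275], [-1.0, 0.0, -0.0]]
world d [-0.0005  0.0008 -0.0001] tool d [ 0.0001  0.0009 -0.0003]
```

```bash
python3 -m inch '{"translation":[[0.0005,0,0],[0.0005,0,0],[0.0005,0,0],[0.0005,0,0],[0,0,0],[0,0,0],[0,0,0],[0,0,0],[0,0,0],[0,0,0]],"angular":[[0,0,0],[0,0,0],[0,0,0],[0,0,0],[0,0,0],[0,0,0],[0,0,0],[0,0,0],[0,0,0],[0,0,0]]}'; python3 st.py tab_front_left
```

```text
time_s: 21.6
tcp_pos: [0.4457, 0.0922, 0.0456]
tool_rot: [-0.098, 0.7, 0.098, 0.7]
ft_force: [-2.3, -1.3, 5.4]
gripper_width: 0.0
t 21.6 tcp [0.4457 0.0922 0.0456] F [-2.26 -1.29  5.43] g 0.0
R [[-0.0, -0.275, 0.961], [-0.0, 0.961, 0.275], [-1.0, 0.0, -0.0]]
world d [-0.0006  0.0008  0.0014] tool d [-0.0014  0.0009 -0.0004]
```

```bash
python3 -m inch '{"translation":[[0.0005,0,0],[0.0005,0,0],[0,0,0],[0,0,0],[0,0,0],[0,0,0],[0,0,0],[0,0,0],[0,0,0],[0,0,0]],"angular":[[0,0,0],[0,0,0],[0,0,0],[0,0,0],[0,0,0],[0,0,0],[0,0,0],[0,0,0],[0,0,0],[0,0,0]]}'; python3 st.py tab_front_left
```

```text
time_s: 22.85
tcp_pos: [0.4458, 0.0922, 0.0453]
tool_rot: [-0.098, 0.701, 0.098, 0.7]
ft_force: [-4.2, -2.7, 10.0]
gripper_width: -0.002
t 22.85 tcp [0.4458 0.0922 0.0453] F [-4.21 -2.73  9.97] g -0.002
R [[-0.001, -0.275, 0.961], [-0.0, 0.961, 0.275], [-1.0, 0.0, -0.001]]
world d [-0.0007  0.0008  0.0017] tool d [-0.0017  0.0009 -0.0005]
```

```bash
python3 -m inch '{"translation":[[-0.001,0,0],[-0.002,0,0],[-0.01,0,0],[-0.03,0,0],[-0.06,0,0],[-0.06,0,0],[0,0,-0.05],[0,0,-0.03],[0,0,0],[0,0,0]],"angular":[[0,0,0],[0,0,0],[0,0,0],[0,0,0],[0,0,0],[0,0,0],[0,0,0],[0,0,0],[0,0,0],[0,0,0]]}';  python3 - <<'E'
from h import *
p=ctrl.read_camera("wrist"); cv2.imwrite("pics/w3.png",p["frame"][:,:,::-1])
p=ctrl.read_camera("side"); cv2.imwrite("pics/s3.png",cv2.resize(p["frame"][170:310,230:370],None,fx=4,fy=4,interpolation=2)[:,:,::-1])
E
```

```text
time_s: 24.1
tcp_pos: [0.3693, 0.0703, 0.2077]
tool_rot: [-0.098, 0.7, 0.098, 0.701]
ft_force: [-0.2, -0.1, -0.3]
gripper_width: -0.001
```

View pics/w3.png

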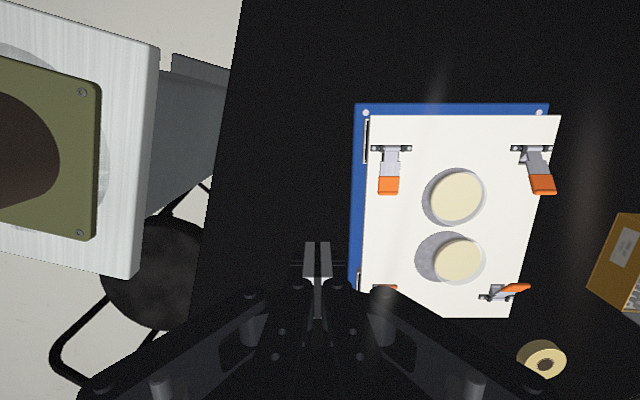

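View pics/s3.png

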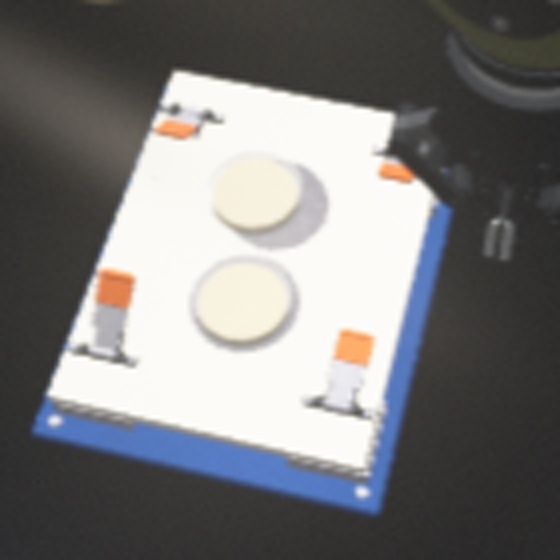

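Wrist and side views show the front left tab lying down (wrist (388,170), side (350,365)) with the other three up and the dishes in place. I'll press that corner once more to check it is firm.

```bash
python3 st.py corner_front_left; python3 -m inch '{"translation":[[0,0.03,0.04],[0,0.024,0.04],[0.06,0,0],[0.05,0,0],[0.03,0,0],[0.018,0,0],[0.005,0,0],[0,0,0],[0,0,0],[0,0,0]],"angular":[[0,0,0],[0,0,0],[0,0,0],[0,0,0],[0,0,0],[0,0,0],[0,0,0],[0,0,0],[0,0,0],[0,0,0]]}'; python3 st.py corner_front_left
```

```text
t 24.2 tcp [0.3693 0.0703 0.2075] F [-0.12  0.27  0.29] g 0.002
R [[-0.0, -0.275, 0.961], [0.0, 0.961, 0.275], [-1.0, 0.0, -0.0]]
world d [ 0.0602  0.0764 -0.1655] tool d [0.1655 0.0569 0.079 ]
time_s: 25.45
tcp_pos: [0.4316, 0.1443, 0.0453]
tool_rot: [-0.098, 0.7, 0.098, 0.701]
ft_force: [0.5, -0.5, 0.2]
gripper_width: -0.003
t 25.45 tcp [0.4316 0.1443 0.0453] F [ 0.47 -0.53  0.18] g -0.003
R [[0.002, -0.275, 0.961], [0.0, 0.961, 0.275], [-1.0, -0.0, 0.002]]
world d [-0.002   0.0025 -0.0033] tool d [ 0.0033  0.003  -0.0013]
```

```bash
python3 -m inch '{"translation":[[0.001,0.003,-0.001],[0.001,0,0],[0.001,0,0],[0.0005,0,0],[0.0005,0,0],[0.0005,0,0],[0,0,0],[0,0,0],[0,0,0],[0,0,0]],"angular":[[0,0,0],[0,0,0],[0,0,0],[0,0,0],[0,0,0],[0,0,0],[0,0,0],[0,0,0],[0,0,0],[0,0,0]]}'; python3 st.py corner_front_left
```

```text
time_s: 26.7
tcp_pos: [0.4291, 0.1469, 0.0412]
tool_rot: [-0.098, 0.701, 0.098, 0.7]
ft_force: [-5.8, -1.0, 12.1]
gripper_width: 0.0
t 26.7 tcp [0.4291 0.1469 0.0412] F [-5.75 -0.98 12.13] g 0.0
R [[-0.001, -0.275, 0.961], [0.0, 0.961, 0.275], [-1.0, 0.0, -0.001]]
world d [ 0.0005 -0.0001  0.0008] tool d [-0.0008 -0.0003  0.0004]
```

```bash
python3 -m inch '{"translation":[[-0.002,0,0],[-0.008,0,0],[-0.035,0,0],[0,0,0],[0,-0.027,0],[0,-0.027,0],[0,0,0],[0.025,0,0],[0.008,0,0],[0,0,0]],"angular":[[0,0,0],[0,0,0],[0,0,0],[0,0,0],[0,0,0],[0,0,0],[0,0,0],[0,0,0],[0,0,0],[0,0,0]]}'; python3 st.py tab_front_left; python3 -m inch '{"translation":[[0.002,0,0],[0.001,0,0],[0.001,0,0],[0.001,0,0],[0.001,0,0],[0.0005,0,0],[0,0,0],[0,0,0],[0,0,0],[0,0,0]],"angular":[[0,0,0],[0,0,0],[0,0,0],[0,0,0],[0,0,0],[0,0,0],[0,0,0],[0,0,0],[0,0,0],[0,0,0]]}'; python3 st.py tab_front_left
```

```text
time_s: 27.95
tcp_pos: [0.443, 0.0952, 0.0509]
tool_rot: [-0.098, 0.701, 0.098, 0.699]
ft_force: [0.5, 0.2, 0.5]
gripper_width: -0.001
t 27.95 tcp [0.443  0.0952 0.0509] F [0.52 0.2  0.49] g -0.001
R [[-0.002, -0.276, 0.961], [-0.0, 0.961, 0.276], [-1.0, 0.001, -0.002]]
world d [ 0.0021 -0.0022 -0.0039] tool d [ 0.0039 -0.0027  0.0014]
time_s: 29.2
tcp_pos: [0.444, 0.0948, 0.0457]
tool_rot: [-0.098, 0.7, 0.098, 0.7]
ft_force: [-2.0, -0.4, 5.5]
gripper_width: -0.004
t 29.2 tcp [0.444  0.0948 0.0457] F [-2.03 -0.37  5.51] g -0.004
R [[0.0, -0.275, 0.961], [-0.0, 0.961, 0.275], [-1.0, -0.0, 0.0]]
world d [ 0.001  -0.0019  0.0013] tool d [-0.0013 -0.0021  0.0005]
```

```bash
python3 -m inch '{"translation":[[0.0005,-0.001,0],[0.0005,-0.001,0],[0.0005,0,0],[0,0,0],[0,0,0],[0,0,0],[0,0,0],[0,0,0],[0,0,0],[0,0,0]],"angular":[[0,0,0],[0,0,0],[0,0,0],[0,0,0],[0,0,0],[0,0,0],[0,0,0],[0,0,0],[0,0,0],[0,0,0]]}'; python3 st.py tab_front_left; python3 -m inch '{"translation":[[-0.001,0,0],[-0.002,0,0],[-0.01,0,0],[-0.03,0,0],[-0.06,0,0],[-0.06,0,0],[0,0,-0.05],[0,0,-0.05],[0,0,0],[0,0,0]],"angular":[[0,0,0],[0,0,0],[0,0,0],[0,0,0],[0,0,0],[0,0,0],[0,0,0],[0,0,0],[0,0,0],[0,0,0]]}';  python3 - <<'E'
from h import *
for n in("top","side","wrist"):
    p=ctrl.read_camera(n); f=p["frame"]
    if n=="side": f=cv2.resize(f[170:310,230:370],None,fx=4,fy=4,interpolation=2)
    if n=="top": f=cv2.resize(f[145:255,215:345],None,fx=5,fy=5,interpolation=2)
    cv2.imwrite(f"pics/{n}5.png",f[:,:,::-1])
E
```

```text
time_s: 30.45
tcp_pos: [0.4447, 0.0941, 0.0452]
tool_rot: [-0.097, 0.7, 0.099, 0.7]
ft_force: [-5.5, 4.0, 11.4]
gripper_width: -0.001
t 30.45 tcp [0.4447 0.0941 0.0452] F [-5.54  3.95 11.42] g -0.001
R [[-0.0, -0.274, 0.962], [0.003, 0.962, 0.274], [-1.0, 0.003, 0.0]]
world d [ 0.0004 -0.0012  0.0018] tool d [-0.0018 -0.0012  0.    ]
time_s: 31.7
tcp_pos: [0.3487, 0.0653, 0.2073]
tool_rot: [-0.098, 0.7, 0.098, 0.701]
ft_force: [-0.5, 0.8, 0.7]
gripper_width: 0.001
```

View pics/side5.png

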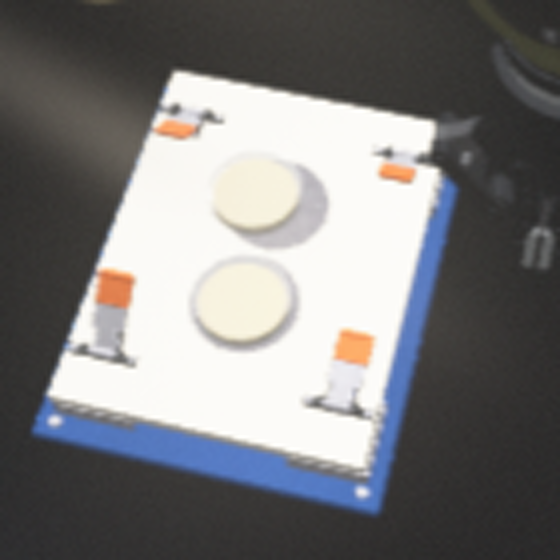

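View pics/wrist5.png

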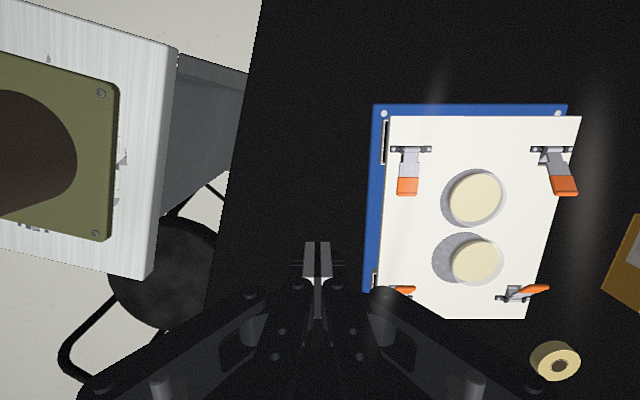

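View pics/top5.png

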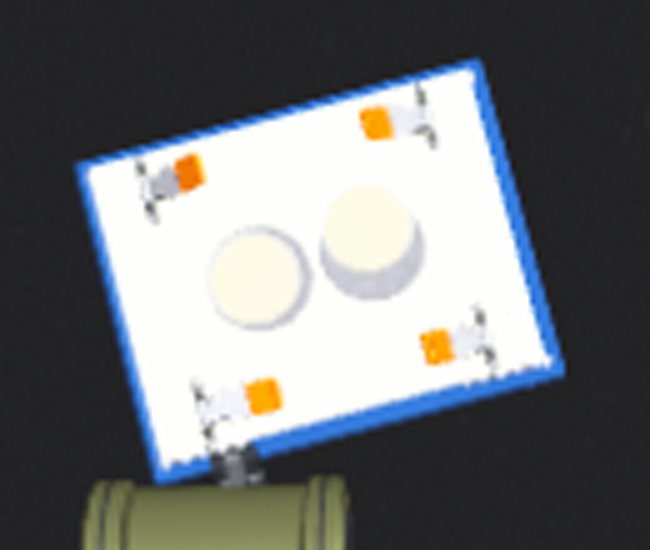

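Front left tab is flat: its tip has gone from column 262 to 282 in the enlarged top view. The other three stand up, the plate outline and dishes haven't moved, and the arm is clear.

```bash
python3 -c "
from cell import ctrl
print(ctrl.job_done()); print(ctrl.observe()['time_s'])"
```

```text
the job is handed in; nothing more can be done
None
the job is handed in; nothing more can be done
```

The soft corner was the front left one. I pressed its shim tab flat and handed the job in at about 32 s of the 58 s allowed.

- **Finding it:** I pressed all four corners. Front right, rear right and rear left stayed at 42 mm under 6 to 13 N. Front left sank 2.4 mm at 3.7 N, then stopped 4.5 mm down at about 12 N.
- **Shimming it:** I pressed the front left tab down, then pressed it again after re-testing the corner. It ended firm under about 11 N.
- **Last checks:** In the re-test, done before that second tab press, the front left corner took 12 N without giving and read 41.2 mm. The final pictures show that tab flat, the other three up, the plate and dishes where they were, and the arm clear.

Two readings were slightly off:
- **Corner height:** the shimmed corner read about 0.8 mm lower under load than the other three, and I did not measure it again after the second tab press.
- **Tab height:** the flat tab read 45.2 mm under load, against the 47 mm given for it.

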